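Snap a check weight onto the load-cell loop

TASK

Pick up the steel check weight with the orange grip and press the sprung gate of its snap hook against the load-cell stand's loop until the loop passes the gate and the gate springs shut, never loading the stand with more than 18 N. Then let the weight down gently so that it hangs freely and still from the loop by the hook's bend, let go and leave the other things alone.

Things in the scene. Friction and masses are not known exactly. Their poses are not given: they have to be found in the camera images.
- weight: Loose steel check weight (round, 56 mm wide, 46 mm high, blue band, 0.3 to 0.6 kg) with a rigid snap hook on top, 140 mm high in all, upright at the start. Origin: centre of underside, z up. The hook lies in the x-z plane, 8 mm thick: gate side +x, orange grip side -x. Bar 8 mm thick: spine at x = -20 mm, nose at x = 20 mm ending at z = 112 mm; 33 mm clear inside.
- hook_grip (a point): Centre of the orange grip plate on the hook's spine: 10 mm thick in y, 31 mm in x, 46 mm in z; at (-38.5, 0, 103) mm in the weight's frame. Pinch it across its thickness from above. Axes as the weight's.
- hook_saddle (a point): Underside of the hook's bend, where the loop's bar comes to rest: (0, 0, 132) mm in the weight's frame, above the centre of mass. Axes as the weight's.
- gate_pivot (a point): Pivot of the gate, (20, 0, 70) mm in the weight's frame. The gate's centre line runs 35 mm straight up from here when shut. A loop bar pressed at it 34 mm above the pivot passes its tip when 24 mm inside this line (gate at 0.61 rad): the push then drops to nothing and the gate shuts behind the bar. Some 8 mm further the bar strikes the rigid spine.
- gate (a joint): Sprung brass gate of the hook, a rod 5 mm thick, tip 108 mm above the weight's underside. 0 = shut, upright below the nose; grows as it swings inward to at most 0.78 rad; it cannot swing outward. Its spring shuts it: about 2.4 N of push near the tip starts it, and 6 N or so opens it wide.
- stand: Load-cell stand fixed to the bench: grey base plate 140 x 110 x 12 mm, aluminium column 36 mm square, black clamp head (top at z = 196 mm, 22 mm from the column's axis to its front) with a red knob. Origin on the bench under the column, z up; -x points along the arm to the loop. The weight is pressed on along the stand's +x.
- loop_mid (a point): Mid setting of the loop's front crossbar: (-108, 0, 180) mm in the stand's frame and axes. Level U loop of rigid 7 mm round bar, crossbar along y, 33 mm clear inside, 51 mm clear behind it. Height and y are true, but the arm is clamped (holds 60 N) anywhere within 22 mm of here along x; that setting is not measured: find the crossbar by touch.
- buffer_bottle: Bystander: bottle with blue cap, 66 mm across, 136 mm high. Origin at the centre of its underside.
- dish_stack: Bystander: stack of clear dishes, 63 mm across, 76 mm high. Origin at the centre of its underside.
- tip_box: Bystander: box of blue pipette tips, 86 x 118 x 101 mm. Origin at the centre of its underside.
There are look-alikes about, which are no part of the job. What is shaped like the weight but purple is not meant.

How it is judged:
On the way, in this order (a step that is already met when the one before it is completed fails the run):
1. the weight is lifted clear of the bench, touching nothing of the stand (height (world z) of weight above 0.03 m and contact force between weight and stand below 0.1 N), for 0.2 s.
2. the loop presses the gate open (past 0.35 rad) (value of joint gate above 0.35 rad and contact force between weight and stand above 0.5 N).
At the end, for the whole second after the job is handed in: The bend of the hook rests on the loop's crossbar (hook_saddle 4 mm below to 9 mm above loop_mid, within 34 mm in x and 20 mm in y), the stand bears over 1.5 N of the weight, the gate is shut (under 0.06 rad), the weight hangs within 0.2 rad of upright, slower than 50 mm/s (value of joint gate below 0.06 rad and z of hook_saddle in the frame of loop_mid between -0.004 and 0.009 m and x of hook_saddle in the frame of loop_mid between -0.034 and 0.034 m and y of hook_saddle in the frame of loop_mid between -0.02 and 0.02 m and contact force between weight and stand above 1.5 N and angle between weight's own z axis and vertical below 0.2 rad and linear speed of weight below 0.05 m/s); the robot touches nothing.
It fails at once if the weight or its hook presses on the stand or its loop with more than 18 N (contact force between weight and stand above 18 N).
It fails at once if a bystander (bottle, dish stack, tip box) is moved by more than 30 mm (distance of any of buffer_bottle, dish_stack, tip_box from where it was at the start of the episode above 0.03 m).
It also fails if it takes over 58 s, if anything falls off the work surface, if the arm or the gripper's body presses on something with over 40 N, if the wrist force passes 120 N, or if a joint passes its speed limit or range.

ROBOT

A 6-joint arm with a two-finger parallel gripper is mounted at the origin on a cart in front of the work surface, level with it; the furniture and walls round the work are solid. World frame = base frame: x ahead of the robot, y to its left, z up, the work surface at z = 0. Lengths are in m, angles in rad, forces in N, time in s.
With the tool pointing down it reaches from about 0.275 to 0.75 m from the base axis. Payload 10.2 kg.
Tool frame: the origin (TCP) lies midway between the tips of the shut fingers; the grasp point (between the pads) lies 19 mm behind it (env.hold_point_z is the distance from the TCP to the grasp point, in m); z points along the fingers, y is the line along which they close (so a half turn about z gives the same grasp; the last joint's range is limited). The gripper opens to 85 mm and grips with 20 to 120 N. Pads are 22 mm wide; open, the fingers measure 114 mm over their backs; the gripper's body (76 mm by 85 mm) begins 54 mm behind the grasp point. The pads swing forward as they close: fully open they stand 13 mm farther back than shut.
Start: joints at [1.024, 0.313, 1.498, -0, 1.331, -0.223], TCP at [0.167, 0.498, 0.196] pointing down, gripper open.
Joint ranges: [-2.94, 2.94], [-0.97, 2.17], [0.19, 2.56], [-1.23, 4.37], [0.02, 3.11], [-2.88, 2.88]. Speed limits (rad/s): [2.39, 2.39, 3.01, 3.14, 3.14, 3.14].

INTERFACE

Orientations are given as a unit quaternion [x, y, z, w].
In Python, from bench import env, kinematics, monitor, eyes, job gives the robot as it stands. The module is installed in compiled form; this text tells all that it offers. Calls block until the motion is done:
- env.reach(position, orientation): joint-space move of the TCP to a pose.
- env.movel(position, velocity=0.15, frame=None, guard=None): straight line of the TCP; frame=None keeps the orientation; velocity is the mean speed in m/s. With guard (N) it stops when the force on the tool has changed by that much, and returns True; else False.
- env.set_joints(angles): joint-space move.
- env.release() and env.close_gripper(effort=None): open the fingers fully, or close them until they stop; effort is the grip in N (None keeps the last).
- env.hold(seconds).
- kinematics.ik(position, orientation): joint angles nearest the present ones, or None.
- monitor.sense(): the state.
- eyes.grab_frame(name): name is "side" or "top" or "wrist"; returns a dict with "frame" (400x640x3 uint8, red, green, blue), "mtx" (3x3 intrinsics, pixels), "view" (4x4, takes a point from world to camera coordinates). Camera axes: x right, y down, z forward; pixel columns grow to the right and rows downward; lengths in m; the calibration is good to about 2 mm. A picture is of the moment at which its call begins. There is no depth.
A pose or a line that the arm cannot do raises env.MotionError and nothing moves.
- job.hand_in(): hands the job in; it is judged then, once.
The state is a dict: "clock": time; "joints": joint angles; "qvel": joint speeds; "joint_efforts": joint torques, N m; "position": TCP position; "ee_rot": TCP orientation; "contact_force": force on the tool from outside, world axes, zero at the start; "ft_torque": the same for the moment, N m; "finger_gap": opening from 0.0 (shut) to 1.0 (fully open); "gripper_force": force on a finger pad.
Only numpy, scipy, OpenCV 4.12 (cv2) and the standard library are available. Lean on these libraries where they do the work, as an engineer would, in place of code of your own. Each camera call takes 0.05 s, during which the arm holds its last target. There are 200 camera calls.

## Working session

There is one attempt and no reset: what is moved stays moved. The work goes in short steps, each a Python script; the robot and the scene stay as the last script left them, time stands still between calls to the robot, and variables do not carry over. Pictures are saved under pics/ and viewed, at most 13 in all, crops included, and the job is handed in when it is done.

```bash
mkdir -p pics; python3 - <<'E'
from bench import env,monitor,eyes
import cv2,numpy as np
for n in ["side","top"]:
    d=eyes.grab_frame(n); cv2.imwrite(f"pics/{n}0.png",d["frame"][:,:,::-1]); np.savez(f"pics/{n}0.npz",**d)
    print(n,d["mtx"].round(1).tolist(),np.linalg.inv(d["view"])[:3].round(3).tolist())
print(monitor.sense())
E
```

```text
side [[497.0, 0.0, 312.7], [0.0, 497.0, 203.8], [0.0, 0.0, 1.0]] [[0.941, -0.223, 0.255, 0.202], [-0.338, -0.569, 0.75, -1.17], [-0.022, -0.792, -0.611, 0.986]]
top [[431.6, 0.0, 318.7], [0.0, 431.6, 194.6], [0.0, 0.0, 1.0]] [[0.004, -0.997, 0.073, 0.445], [-1.0, -0.003, 0.013, -0.098], [-0.013, -0.073, -0.997, 1.389]]
{'clock': 0.1, 'joints': array([ 1.02360774e+00,  3.13378167e-01,  1.49833827e+00,  2.99648230e-06,
        1.33101462e+00, -2.23404783e-01]), 'qvel': array([ 0.00127724, -0.0007263 , -0.00190863, -0.00073711, -0.00053502,
       -0.00046085]), 'joint_efforts': array([ 4.00361430e-03, -4.12897789e+01, -2.60141641e+01, -1.02413617e-04,
        2.95557715e-03, -1.41478841e-05]), 'position': array([0.166904  , 0.4974843 , 0.19550905]), 'ee_rot': array([ 1.61185986e-01,  9.86923885e-01, -5.26925288e-04, -2.15274053e-04]), 'contact_force': array([-0.59047486, -0.24193285,  0.60212826]), 'ft_torque': array([ 0.04375437,  0.02190095, -0.01874345]), 'gripper_force': 0.0, 'finger_gap': 0.9997418706089177}
```

View pics/side0.png

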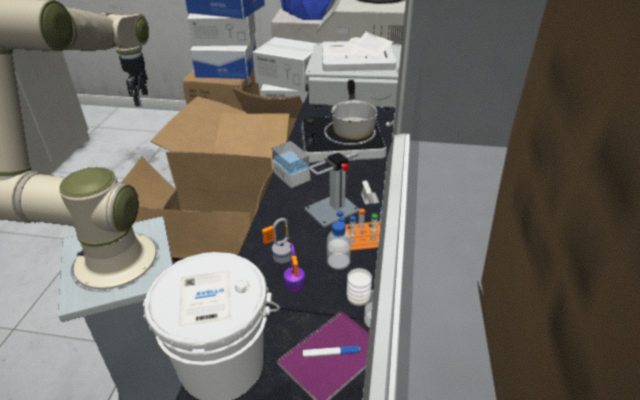

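View pics/top0.png

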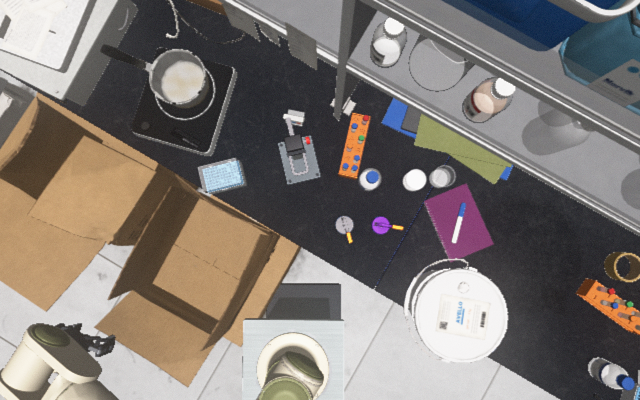

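The side view shows the weight near (282,250) with its grip at (268,234), and the stand's head at (340,160). In the top view the weight is at (344,226), the grip at (349,238) and the stand at (297,150). The purple look-alike is at (382,226). I'll measure these and enlarge the crops.

```bash
cat > h.py <<'E'
import numpy as np,cv2
from scipy.spatial.transform import Rotation as R
def ray(d,uv):
    T=np.linalg.inv(d["view"]); v=T[:3,:3]@np.linalg.solve(d["mtx"],[uv[0],uv[1],1.]); return T[:3,3],v/np.linalg.norm(v)
def onz(d,uv,z):
    c,v=ray(d,uv); return c+v*(z-c[2])/v[2]
def cross(d1,u1,d2,u2):
    c1,v1=ray(d1,u1);c2,v2=ray(d2,u2)
    s=np.linalg.lstsq(np.c_[v1,-v2],c2-c1,rcond=None)[0]; a,b=c1+s[0]*v1,c2+s[1]*v2
    return (a+b)/2,np.linalg.norm(a-b)
def proj(d,p):
    q=d["view"]@np.r_[p,1]; q=d["mtx"]@q[:3]; return q[:2]/q[2]
def blobs(f,lo,hi,box,amin=8):
    h=cv2.cvtColor(f,cv2.COLOR_RGB2HSV); m=cv2.inRange(h,lo,hi); k=np.zeros_like(m); x0,y0,x1,y1=box; k[y0:y1,x0:x1]=255
    n,l,s,c=cv2.connectedComponentsWithStats(m&k); return [(c[i].round(1).tolist(),s[i].tolist()) for i in range(1,n) if s[i][4]>=amin]
E
python3 - <<'E'
from h import *
S,T=[dict(np.load(f"pics/{n}0.npz")) for n in("side","top")]
o=((5,130,120),(20,255,255)); r1=((0,150,90),(4,255,255));r2=((174,150,90),(180,255,255))
print(blobs(S["frame"],*o,(255,215,310,290)),blobs(T["frame"],*o,(330,210,410,250)))
for r in(r1,r2): print(blobs(S["frame"],*r,(330,150,360,180),3),blobs(T["frame"],*r,(285,125,320,160),3))
b=((95,100,60),(125,255,255)); print(blobs(S["frame"],*b,(265,230,300,265)),blobs(T["frame"],*b,(330,210,360,245)))
a=cv2.resize(S["frame"][140:290,240:390],(400*1,400),interpolation=cv2.INTER_CUBIC);c=cv2.resize(T["frame"][100:250,260:410],(400,400),interpolation=cv2.INTER_CUBIC)
cv2.imwrite("pics/z0.png",np.hstack([a,c])[:,:,::-1])
E
```

```text
[([267.9, 233.7], [262, 225, 12, 18, 165]), ([294.7, 263.5], [291, 256, 7, 20, 80])] [([397.7, 227.7], [392, 225, 12, 5, 20]), ([350.6, 238.2], [349, 233, 4, 11, 13])]
[([345.1, 166.4], [342, 163, 7, 8, 38])] [([307.6, 139.8], [306, 137, 4, 7, 21])]
[] []
[] []
```

View pics/z0.png

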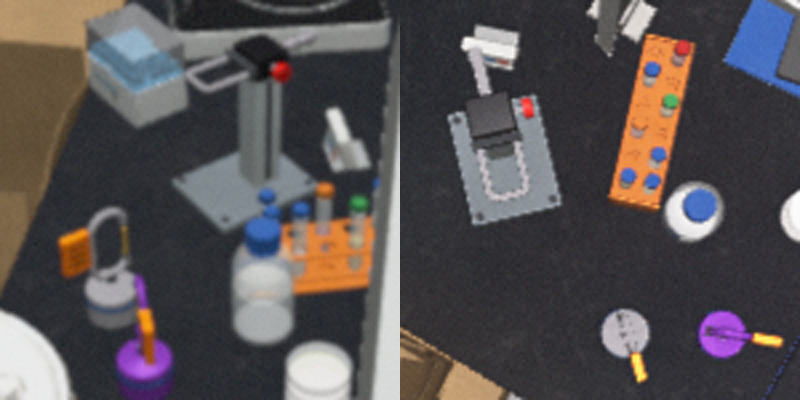

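The enlarged crops show the weight's top disc at top-view pixel (344,225), with the grip end towards (350,238). The loop's crossbar is at (299.4,172.8). The base edges lean about 13° in the image, so the stand's yaw is about +0.22 rad.

```bash
python3 - <<'E'
from h import *
S,T=[dict(np.load(f"pics/{n}0.npz")) for n in("side","top")]
w=onz(T,(344,225),.046); g,e=cross(S,(267.9,233.7),T,(350,238)); print("weight",w,"grip",g,e,"d",w[:2]-g[:2],np.hypot(*(w-g)[:2]))
k=cross(S,(345.1,166.4),T,(307.6,139.8)); print("knob",k)
px=lambda x,y:(260+(x-400)*.375,100+y*.375)
b=[onz(T,px(*p),.012) for p in((450,115),(535,97),(560,205),(474,222))]; b=np.array(b)
print("base",b[:,:2].round(3).tolist()); ax=(b[0]-b[3]+b[1]-b[2])[:2]; print("yaw",np.arctan2(ax[1],ax[0]),np.linalg.norm(ax)/2,np.linalg.norm((b[0]-b[1])[:2]),b.mean(0))
print("bar",onz(T,px(505,194),.18),"headtop",onz(T,px(489,113),.196))
for p in((290,112),(165,145),(205,98),(270,150)):
  for q in((297,245),(160,170),(210,175),(270,232),(175,190)):
    P,e=cross(S,p,T,q)
    if e<.03: print("box",p,q,P.round(3),e)
for n,q,z in(("bottle",(371,178),.136),("dish",(414,180),.076),("tipbox",(222,175),.1)): print(n,onz(T,q,z))
E
```

```text
weight [ 0.44921844 -0.15892784  0.046     ] grip [ 0.41084076 -0.17366655  0.10991566] 4.159740672848466e-05 d [0.03837768 0.01473871] 0.04111053036969329
knob (array([ 0.68736391, -0.04948684,  0.18290661]), np.float64(0.0029920409506620812))
base [[0.712, 0.05], [0.735, -0.053], [0.603, -0.084], [0.582, 0.02]]
yaw 0.2292371902777256 0.13438555843512567 0.10527955714181535 [ 0.65809421 -0.01662827  0.012     ]
bar [ 0.59531864 -0.02710675  0.18      ] headtop [ 0.6788375  -0.01063054  0.196     ]
box (290, 112) (210, 175) [0.59  0.203 0.256] 0.021305574289990217
box (270, 150) (175, 190) [0.562 0.377 0.024] 0.007808027359849669
bottle [ 0.58586609 -0.23353     0.136     ]
dish [ 0.58680416 -0.37091409  0.076     ]
tipbox [0.59793399 0.21083049 0.1       ]
```

```bash
cat >> h.py <<'E'
def quat(yaw,flip=0):
    # tool z down, tool y along +-y of a frame turned by yaw
    x=np.array([np.cos(yaw),np.sin(yaw),0]); z=np.array([0,0,-1.]); x=-x if flip else x
    return R.from_matrix(np.c_[x,np.cross(z,x),z]).as_quat()
E
python3 - <<'E'
from h import *
from bench import env,monitor,eyes,kinematics
s=monitor.sense(); p=s["position"]
env.movel([p[0],p[1],.42])
for f in(0,1): print(f,kinematics.ik([.43,-.166,.32],quat(.37,f)),kinematics.ik([.56,-.035,.15],quat(.23,f)))
a=[(f,kinematics.ik([.41,-.174,.34],quat(.37,f))) for f in(0,1)]
j=monitor.sense()["joints"]
f,q=min([x for x in a if x[1] is not None],key=lambda x:abs(x[1][5]))
env.reach([.41,-.174,.34],quat(.37,f)); print(f,monitor.sense()["position"],monitor.sense()["joints"],monitor.sense()["clock"])
d=eyes.grab_frame("wrist"); np.savez("pics/w1.npz",**d); cv2.imwrite("pics/w1.png",d["frame"][:,:,::-1]); print(np.linalg.inv(d["view"])[:3].round(3).tolist(),d["mtx"][0,0])
E
```

```text
0 [-6.23493144e-01  1.08488819e-01  1.43220814e+00 -4.44089210e-16
  1.60089569e+00  5.77303182e-01] [-2.71206565e-01  4.29638824e-01  1.45473122e+00 -4.44089210e-16
  1.25722261e+00  1.06958976e+00]
1 [-6.23493144e-01  1.08488819e-01  1.43220814e+00 -4.44089210e-16
  1.60089569e+00 -2.56428947e+00] [-2.71206565e-01  4.29638824e-01  1.45473122e+00 -4.44089210e-16
  1.25722261e+00 -2.07200289e+00]
0 [ 0.41023799 -0.17353275  0.34010746] [-6.64450983e-01  6.97324119e-02  1.42436117e+00  1.69878545e-04
  1.64726995e+00  5.35152030e-01] 4.2833
[[0.362, -0.885, -0.293, 0.486], [-0.932, -0.343, -0.115, -0.144], [0.001, 0.314, -0.949, 0.518]] 300.6822751063531
```

View pics/w1.png

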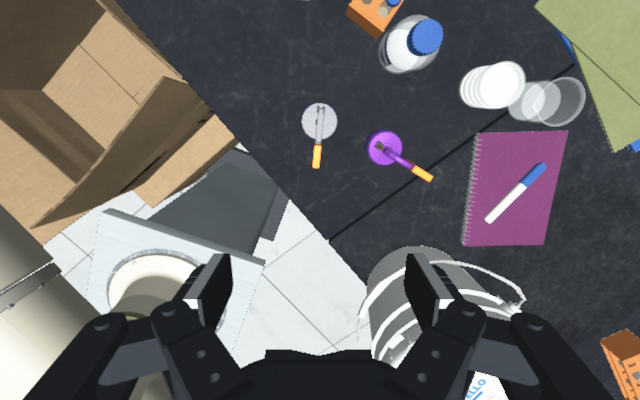

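In the wrist view the weight is at (319,120) and its grip at (317,157). The purple decoy's grip is at (423,173).

```bash
python3 - <<'E'
from h import *
W,S,T=[dict(np.load(f"pics/{n}.npz")) for n in("w1","side0","top0")]
h=cv2.cvtColor(W["frame"],cv2.COLOR_RGB2HSV)
m=cv2.inRange(h,(5,130,110),(28,255,255)); 
for b in((305,140,330,175),(405,160,440,190)):
  k=np.zeros_like(m);k[b[1]:b[3],b[0]:b[2]]=m[b[1]:b[3],b[0]:b[2]]; y,x=np.nonzero(k); r=cv2.minAreaRect(np.c_[x,y].astype(np.float32)); print(r)
  c=r[0]; print("grip@.126",onz(W,c,.126),"@.12",onz(W,c,.12))
  if b[0]<350: print(cross(W,c,S,(267.9,233.7)))
# body disc
g=cv2.GaussianBlur(cv2.cvtColor(W["frame"],cv2.COLOR_RGB2GRAY),(3,3),0)
c=cv2.HoughCircles(g[85:155,280:360],cv2.HOUGH_GRADIENT,1,20,param1=100,param2=12,minRadius=12,maxRadius=24); print(c)
mm=cv2.inRange(h,(0,0,110),(180,60,255))[95:145,295:345]; n,l,s,cc=cv2.connectedComponentsWithStats(mm); i=1+s[1:,4].argmax(); print(cc[i]+[295,95],s[i])
if c is not None:
  u=c[0,0,:2]+[280,85]; print("body@.046",onz(W,u,.046))
E
```

```text
((316.4344482421875, 155.7213134765625), (8.238751411437988, 24.897327423095703), 5.194429397583008)
grip@.126 [ 0.41627189 -0.16913096  0.126     ] @.12 [ 0.41520524 -0.16951999  0.12      ]
(array([ 0.41219771, -0.17018668,  0.10658089]), np.float64(0.001294635827422738))
((418.5794372558594, 171.2323760986328), (29.91163444519043, 8.513311386108398), 32.47119140625)
grip@.126 [ 0.44618443 -0.30392012  0.126     ] @.12 [ 0.44557605 -0.30637415  0.12      ]
[[[39.5 35.5 18. ]]]
[318.95299539 121.50322581] [   6    8   37   42 1085]
body@.046 [ 0.45430205 -0.15912446  0.046     ]
```

```bash
python3 - <<'E'
from h import *
from bench import env,monitor,eyes
env.movel([.414,-.170,.20],frame=quat(.28)); s=monitor.sense(); print(s["position"],s["contact_force"],s["clock"])
d=eyes.grab_frame("wrist"); np.savez("pics/w2.npz",**d); 
S=eyes.grab_frame("side"); np.savez("pics/s2.npz",**S)
cv2.imwrite("pics/w2.png",np.hstack([d["frame"][:,:,::-1][::1,160:480],cv2.resize(S["frame"][130:305,235:375],(320,400))[:,:,::-1]]))
E
```

```text
[ 0.41433644 -0.17023854  0.20073713] [ 0.63039452 -0.21546784  0.35382331] 5.4167
```

View pics/w2.png

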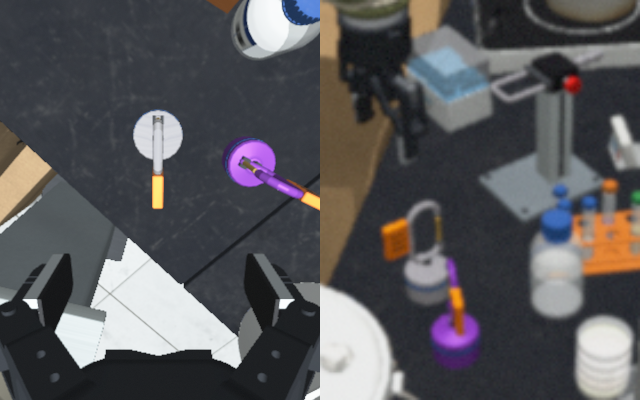

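The grip now spans about (317,175–208) in the full wrist frame and the body centre is at (318,134). It lies straight along the image column, so the yaw is nearly matched.

```bash
python3 - <<'E'
from h import *
W,S=[dict(np.load(f"pics/{n}.npz")) for n in("w2","s2")]
h=cv2.cvtColor(W["frame"],cv2.COLOR_RGB2HSV)
m=cv2.inRange(h,(5,120,90),(30,255,255)); k=np.zeros_like(m);k[165:220,300:335]=m[165:220,300:335]
y,x=np.nonzero(k); print(x.min(),x.max(),y.min(),y.max())
top=[onz(W,(x[y==r].mean(),r),.126) for r in(y.min()+1,y.max()-1)]; print("plate ends@.126",top)
c=((x.mean(),y.mean())); o=blobs(S["frame"],(5,130,120),(20,255,255),(255,215,285,250))[0]; print(o); print(cross(W,c,S,o[0]))
g=cv2.GaussianBlur(cv2.cvtColor(W["frame"],cv2.COLOR_RGB2GRAY),(3,3),0)
cc=cv2.HoughCircles(g[95:175,280:360],cv2.HOUGH_GRADIENT,1,30,param1=100,param2=12,minRadius=20,maxRadius=32)[0,0]; print(cc,onz(W,cc[:2]+[280,95],.046), "r",cc[2]/W["mtx"][0,0]*np.linalg.norm(np.linalg.inv(W["view"])[:3,3]-onz(W,cc[:2]+[280,95],.046)))
print("yaw img axis: proj tcp",proj(W,[.4143,-.1702,.126]))
E
```

```text
312 323 172 208
plate ends@.126 [array([ 0.43164773, -0.1631423 ,  0.126     ]), array([ 0.40191767, -0.17284114,  0.126     ])]
([268.0, 233.8], [262, 225, 12, 18, 164])
(array([ 0.41124101, -0.17086646,  0.10726645]), np.float64(0.0008432115187950625))
[37.5 40.5 24.3] [ 0.45345586 -0.15859529  0.046     ] r 0.027055476244611368
yaw img axis: proj tcp [317.98200013 193.56091318]
```

```bash
python3 - <<'E'
from h import *
from bench import env,monitor,eyes
W=dict(np.load("pics/w2.npz")); h=cv2.cvtColor(W["frame"],cv2.COLOR_RGB2HSV)
print("decoy",[ (b,onz(W,b[0],.05)) for b in blobs(W["frame"],(130,80,60),(155,255,255),(370,120,470,200),100)])
q=quat(.285); print(env.hold_point_z)
env.movel([.4165,-.1694,.20],frame=q)
print(env.movel([.4165,-.1694,.084],velocity=.08,guard=6)); s=monitor.sense(); print(s["position"],s["contact_force"])
if s["position"][2]<.09:
    env.close_gripper(30); s=monitor.sense(); print(s["finger_gap"],s["gripper_force"],s["contact_force"],s["position"])
    env.close_gripper(110); env.hold(.3); s=monitor.sense(); print(s["finger_gap"],s["gripper_force"],s["contact_force"],s["ft_torque"],s["position"],s["clock"])
d=eyes.grab_frame("wrist"); np.savez("pics/w3.npz",**d); cv2.imwrite("pics/w3.png",d["frame"][:,:,::-1])
E
```

```text
decoy [(([390.9, 147.7], [382, 136, 29, 35, 159]), array([ 0.46338056, -0.23918807,  0.05      ])), (([418.3, 167.8], [387, 140, 77, 59, 2175]), array([ 0.45071458, -0.27644631,  0.05      ]))]
0.0187
False
[ 0.41671194 -0.169554    0.08436282] [-0.45521471  0.4435332  -0.54458972]
0.10079690086605483 31.4748752117157 [-1.41008638 -0.03376084  2.81984148] [ 0.41647649 -0.16940268  0.08410782]
0.06714747580073636 108.4499895935005 [-2.32510396  1.334696    5.99004217] [ 0.06564803  0.36764774 -0.02942961] [ 0.41650291 -0.16951945  0.08437676] 8.5583
```

View pics/w3.png

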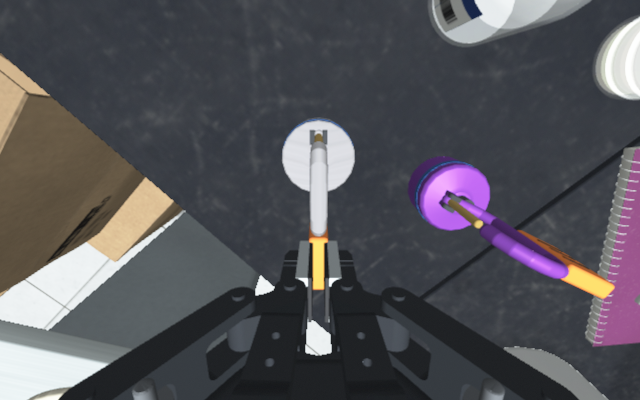

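The wrist view shows the grip plate squarely between the pads at (318,262), the hook straight along the column and the body at (318,155).

```bash
python3 - <<'E'
from h import *
from bench import env,monitor,eyes
p=monitor.sense()["position"]
env.movel([p[0],p[1],.15],velocity=.06); env.hold(.3); s=monitor.sense(); print(s["position"],s["contact_force"],s["ft_torque"],s["finger_gap"])
env.movel([.462,-.060,.245],velocity=.12,frame=quat(.229)); env.hold(.4); s=monitor.sense(); print(s["position"],s["contact_force"],s["ft_torque"],s["clock"])
W=eyes.grab_frame("wrist"); S=eyes.grab_frame("side"); T=eyes.grab_frame("top")
for n,d in(("w4",W),("s4",S),("t4",T)): np.savez(f"pics/{n}.npz",**d)
cv2.imwrite("pics/v4.png",np.hstack([W["frame"][:,120:520],cv2.resize(S["frame"][90:240,230:380],(400,400),interpolation=cv2.INTER_CUBIC)])[:,:,::-1])
E
```

```text
[ 0.41647142 -0.16946693  0.1498705 ] [-0.78966516  0.62320184 -4.40610378] [-0.00694378  0.10167043 -0.00461693] 0.06502288285856371
[ 0.46197946 -0.06006383  0.24496253] [-0.72130179 -0.25181475 -5.37176443] [-0.02818225  0.16990667 -0.01724906] 11.975
```

View pics/v4.png

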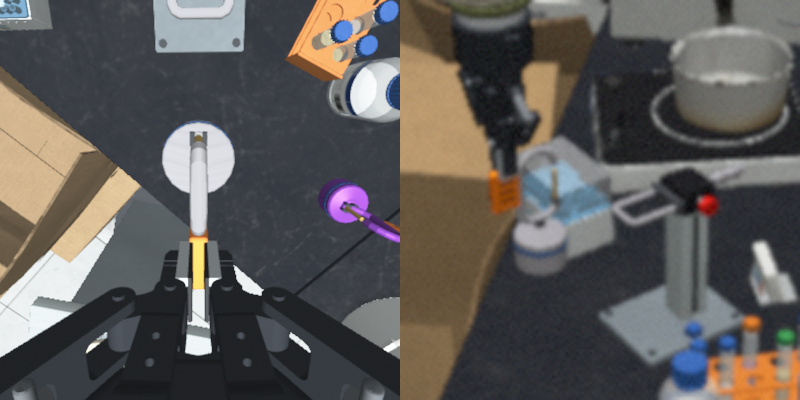

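The wrist view shows the base's front edge level (corners near (275,51) and (365,51)) and the crossbar centred at about (320,15). The hook hangs upright in column 319, so it is already lined up. Next I'll compute the lateral offset accurately.

```bash
python3 - <<'E'
from h import *
W=dict(np.load("pics/w4.npz"))
g=cv2.cvtColor(W["frame"],cv2.COLOR_RGB2GRAY); c=g[0:56,265:376].astype(int)
# base front corners: edge columns on rows near 44, front-edge row at 2 columns; loop legs on row 5, bar rows at col 320
for r in(30,40): 
    m=np.nonzero(g[r,255:385]>95)[0]+255; print("row",r,m.min(),m.max())
for col in(290,350): print("col",col,np.nonzero(g[20:70,col]>95)[0].max()+20)
print("row4",g[4,275:368].tolist()); print("col320",g[0:40,320].tolist())
y=(0.229); X=np.array([np.cos(y),np.sin(y)]);Y=np.array([-X[1],X[0]]); t=np.array([.462,-.060])
f=lambda u,z:(lambda p:(round((p[:2]-t)@X,4),round((p[:2]-t)@Y,4)))(onz(W,u,z))
for u,z in(((275,51),.012),((364.5,51),.012),((320,15),.18)): print(u,f(u,z),onz(W,u,z))
for r in(30,40):
    m=np.nonzero(g[r,255:385]>95)[0]+255; print(f((m.min(),r),.012),f((m.max(),r),.012))
E
```

```text
row 30 274 364
row 40 275 363
col 290 52
col 350 51
row4 [182, 181, 181, 181, 180, 180, 179, 179, 180, 181, 180, 162, 177, 211, 218, 220, 223, 222, 221, 220, 219, 216, 189, 169, 178, 178, 178, 179, 180, 181, 181, 182, 182, 183, 183, 184, 181, 181, 180, 179, 178, 178, 178, 178, 178, 178, 178, 178, 178, 177, 178, 178, 180, 179, 179, 179, 179, 180, 180, 181, 182, 182, 182, 181, 182, 180, 178, 167, 189, 217, 219, 221, 222, 223, 222, 220, 217, 207, 180, 171, 181, 182, 182, 183, 183, 182, 181, 181, 181, 159, 104, 60, 60]
col320 [181, 180, 179, 179, 178, 178, 178, 195, 215, 219, 220, 222, 223, 222, 220, 218, 210, 181, 131, 155, 178, 178, 178, 178, 178, 178, 178, 179, 179, 179, 178, 177, 177, 176, 177, 178, 178, 179, 180, 180]
(275, 51) (np.float64(0.1346), np.float64(0.0531)) [0.58102803 0.02228691 0.012     ]
(364.5, 51) (np.float64(0.1345), np.float64(-0.0579)) [ 0.60616067 -0.08582443  0.012     ]
(320, 15) (np.float64(0.1359), np.float64(-0.0014)) [ 0.59469452 -0.03054913  0.18      ]
(np.float64(0.1578), np.float64(0.0533)) (np.float64(0.1577), np.float64(-0.0562))
(np.float64(0.1469), np.float64(0.0526)) (np.float64(0.1468), np.float64(-0.0554))
```

```bash
cat >> h.py <<'E'
YAW=.229; X=np.array([np.cos(YAW),np.sin(YAW),0]); Y=np.array([-X[1],X[0],0]); T0=np.array([.462,-.060,0])
def P(a,b,z): return T0+a*X+b*Y+[0,0,z]
E
python3 - <<'E'
from h import *
from bench import env,monitor,eyes
def F(): f=np.mean([monitor.sense()["contact_force"] for _ in range(3)],0); return np.array([f@X,f@Y,f[2]]).round(2)
env.movel(P(0,-.0017,.1615),velocity=.1); env.movel(P(.060,-.0017,.1615),velocity=.06); env.hold(.3)
print(F(),monitor.sense()["position"],monitor.sense()["clock"])
print(env.movel(P(.090,-.0017,.1615),velocity=.012,guard=2.0)); s=monitor.sense(); print((s["position"]-T0)@X,s["position"][2],F(),s["ft_torque"],s["clock"])
S=eyes.grab_frame("side"); W=eyes.grab_frame("wrist"); np.savez("pics/s5.npz",**S); np.savez("pics/w5.npz",**W)
cv2.imwrite("pics/v5.png",np.hstack([W["frame"][:,120:520],cv2.resize(S["frame"][130:230,260:360],(400,400),interpolation=cv2.INTER_CUBIC)])[:,:,::-1])
E
```

```text
[-0.59  0.28 -4.32] [ 0.52074792 -0.04809526  0.16155946] 14.5583
True
0.07484949636296072 0.1603856822807684 [-2.61 -0.03 -4.22] [-0.09870432  0.36160419 -0.0312255 ] 15.9417
```

View pics/v5.png

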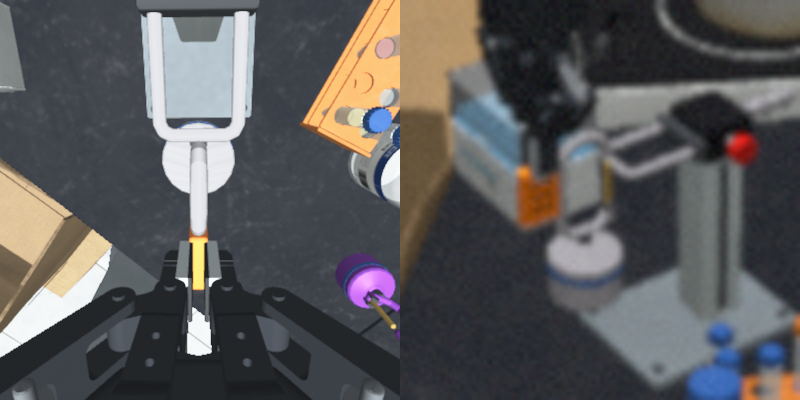

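Contact came at 74.8 mm, against 73.5 mm predicted from the picture. The bar is centred on the hook and meets the gate just below the nose. I'll press on in small, watched steps.

```bash
python3 - <<'E'
from h import *
from bench import env,monitor,eyes
def F(): f=np.mean([monitor.sense()["contact_force"] for _ in range(3)],0); return np.array([f@X,f@Y,f[2]]).round(2)
a=.075; pk=0
while a<.111:
    a+=.003 if a<.096 else .0015
    g=env.movel(P(a,-.0017,.1615),velocity=.02,guard=6); f=F(); s=monitor.sense(); print(round(a,4),round((s["position"]-T0)@X,4),s["position"][2].round(4),f,g,round(s["clock"],2))
    pk=max(pk,-f[0])
    if -f[0]>10: print("too hard"); break
    if a>.09 and pk>4 and -f[0]<pk-2.5: print("passed"); break
E
```

```text
0.078 0.0777 0.1611 [-2.42 -0.58 -6.14] False 16.38
0.081 0.0809 0.1613 [-2.58 -1.16 -6.55] False 16.68
0.084 0.084 0.1614 [-3.3   0.   -6.23] False 16.98
0.087 0.0871 0.1616 [-4.42  0.04 -4.82] False 17.27
0.09 0.0899 0.1614 [-4.33 -0.51 -4.24] False 17.57
0.093 0.0928 0.1612 [-4.68 -0.59 -6.59] False 17.88
0.096 0.0958 0.1611 [-4.38 -0.18 -8.95] False 18.18
0.0975 0.0974 0.1612 [-3.47  0.15 -9.33] False 18.43
0.099 0.099 0.1612 [ -2.65  -1.08 -11.09] False 18.68
0.1005 0.1006 0.1614 [ -1.74  -0.35 -11.99] False 18.93
passed
```

The gate is leaning in and its tip now pushes down on the hook (fz −12 N), so the bar is riding over the tip. I'll continue until fz recovers too.

```bash
python3 - <<'E'
from h import *
from bench import env,monitor,eyes
def F(): f=np.mean([monitor.sense()["contact_force"] for _ in range(3)],0); return np.array([f@X,f@Y,f[2]]).round(2)
a=.1005
while a<.1095:
    a+=.001
    g=env.movel(P(a,-.0017,.1615),velocity=.02,guard=6); env.hold(.1); f=F(); s=monitor.sense(); print(round(a,4),round((s["position"]-T0)@X,4),s["position"][2].round(4),f,g,round(s["clock"],2))
    if np.hypot(f[0]+.6,f[2]+5)>11: print("hard"); break
    if abs(f[2]+5)<1.5: print("passed"); break
S=eyes.grab_frame("side"); W=eyes.grab_frame("wrist"); np.savez("pics/s6.npz",**S); np.savez("pics/w6.npz",**W)
cv2.imwrite("pics/v6.png",np.hstack([W["frame"][:,120:520],cv2.resize(S["frame"][140:220,280:360],(400,400),interpolation=cv2.INTER_CUBIC)])[:,:,::-1])
E
```

```text
0.1015 0.1025 0.1627 [ 0.25 -0.19 -4.9 ] False 19.27
passed
```

View pics/v6.png

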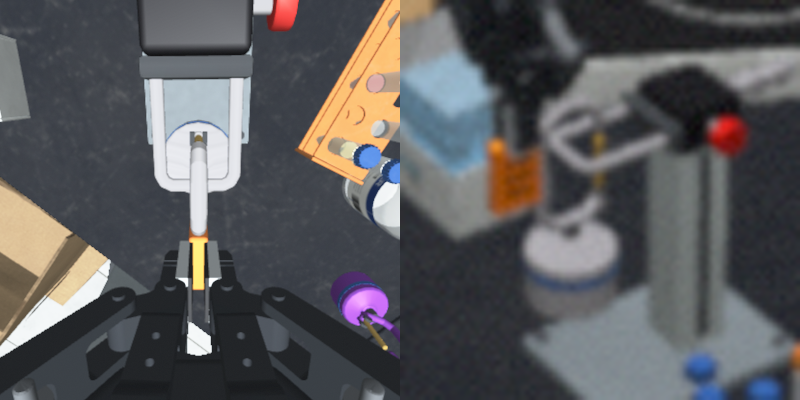

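The gate has sprung shut: the brass rod stands upright at crop (598,165) with the loop's bar inside the hook. Now I'll centre it and let the weight down gently.

```bash
python3 - <<'E'
from h import *
from bench import env,monitor,eyes
def F(): f=np.mean([monitor.sense()["contact_force"] for _ in range(3)],0); return np.array([f@X,f@Y,f[2]]).round(2)
env.movel(P(.1005,-.0017,.1615),velocity=.02); env.movel(P(.1005,-.0017,.142),velocity=.03,guard=5); env.hold(.2); s=monitor.sense(); print(F(),s["position"][2],s["clock"])
z=s["position"][2]
while z>.131:
    z-=.001; env.movel(P(.1005,-.0017,z),velocity=.02,guard=6); env.hold(.1); f=F(); s=monitor.sense(); print(round(z,4),s["position"][2].round(4),f,s["ft_torque"].round(2),round(s["clock"],2))
    if f[2]>-.8 or abs(f[0])>6: break
S=eyes.grab_frame("side"); W=eyes.grab_frame("wrist"); np.savez("pics/s7.npz",**S); np.savez("pics/w7.npz",**W)
cv2.imwrite("pics/v7.png",np.hstack([W["frame"][:,120:520],cv2.resize(S["frame"][140:220,280:360],(400,400),interpolation=cv2.INTER_CUBIC)])[:,:,::-1])
E
```

```text
[-0.68  0.17 -4.32] 0.14217228198131301 20.625
0.1412 0.1411 [-0.56 -0.02 -5.09] [-0.04  0.15 -0.02] 20.98
0.1402 0.1402 [ 0.43 -0.06 -4.42] [-0.04  0.12  0.03] 21.32
0.1392 0.1392 [-0.02  0.06 -5.89] [-0.05  0.17  0.01] 21.68
0.1382 0.1382 [-0.2   0.01 -5.01] [-0.03  0.13  0.05] 22.02
0.1372 0.1372 [-0.02  0.27 -4.24] [-0.05  0.24  0.01] 22.38
0.1362 0.1364 [ 0.16 -0.06 -2.3 ] [-0.01  0.12  0.03] 22.73
0.1352 0.1356 [-0.29  0.13  1.69] [ 0.09 -0.01 -0.02] 23.07
```

View pics/v7.png

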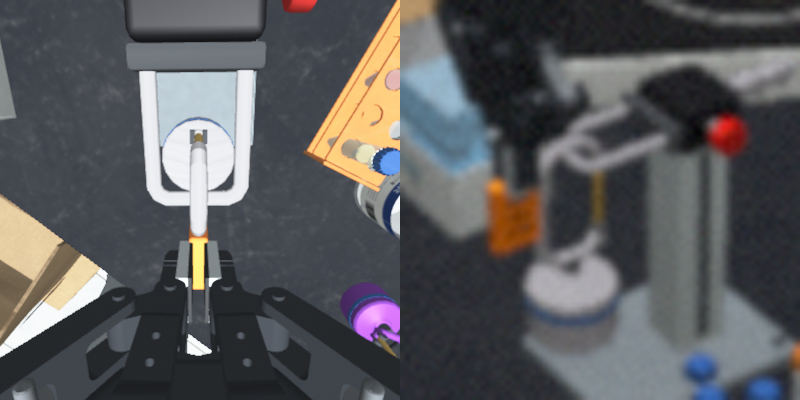

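The bend rests on the bar, with the crossbar under the hook's top and the gate shut. The load has left the wrist (fz about 0), so I'll release and retreat straight up.

```bash
python3 - <<'E'
from h import *
from bench import env,monitor,eyes
env.movel(P(.1005,-.0017,.1357),velocity=.01); env.release(); env.hold(.3); print(monitor.sense()["contact_force"],monitor.sense()["finger_gap"])
p=monitor.sense()["position"]
env.movel([p[0],p[1],.30],velocity=.06); env.movel(P(0,-.0017,.32),velocity=.15); env.hold(4)
A=eyes.grab_frame("side"); env.hold(.35); B=eyes.grab_frame("side"); env.hold(.2); C=eyes.grab_frame("side")
s=monitor.sense(); print(s["clock"],s["contact_force"],[np.abs(A["frame"][140:240,270:360].astype(int)-D["frame"][140:240,270:360]).mean() for D in(B,C)])
for D in(A,B,C): print(blobs(D["frame"],(5,130,120),(20,255,255),(330-60,160,325,215)))
cv2.imwrite("pics/v8.png",np.hstack([cv2.resize(D["frame"][140:240,270:370],(400,400),interpolation=cv2.INTER_CUBIC) for D in(A,C)])[:,:,::-1])
E
```

```text
[-0.21011124 -0.33779582 -0.84437009] 0.9969013674278863
32.8917 [-0.05090242 -0.61802147  0.25919817] [np.float64(2.2677037037037038), np.float64(2.293296296296296)]
[([302.5, 181.6], [298, 174, 10, 16, 141])]
[([302.5, 181.6], [298, 174, 10, 16, 141])]
[([302.5, 181.6], [298, 174, 10, 16, 142])]
```

View pics/v8.png

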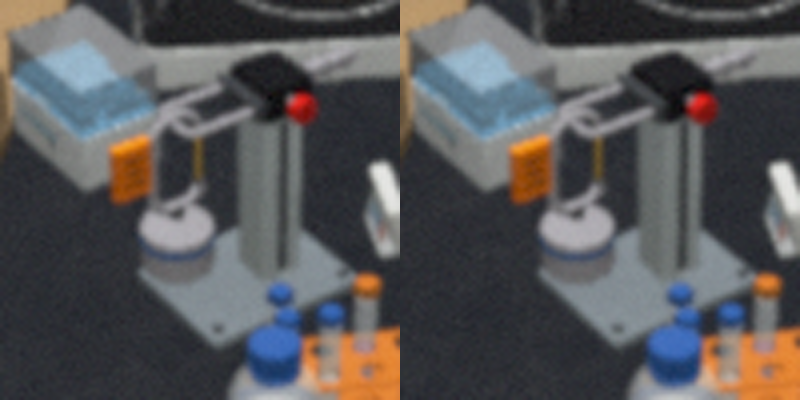

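The weight hangs upright and still from the loop with the gate shut at (198,160), and the gripper is clear of it.

```bash
python3 -c "
from bench import job; print(job.hand_in())"
```

```text
the job is handed in; nothing more can be done
None
```

I handed the job in at about 33 s: the check weight hangs upright and still from the loop by the hook's bend, with the gate shut and the gripper clear of everything; no verdict came back.

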